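# Register and seat a notched carrier disc on a measuring stage

## Robot

A 6-joint arm with a two-finger parallel gripper is mounted at the origin on the work surface. World frame = base frame: x ahead of the robot, y to its left, z up, the work surface at z = 0. Lengths are in mm, angles in rad, forces in N, time in s.
With the tool pointing down it reaches from about 325 to 750 mm from the base axis. Payload 7.6 kg.
Tool frame: the origin (TCP) lies between the finger pads; the fingertips stand 8 mm ahead of it and the grasp point (between the pads) lies 11 mm behind it; x points along the fingers, y is the direction in which the jaws open and shut, and the axes are right-handed (so a half turn about x gives the same grasp; the last joint's range is limited). The gripper opens to 85 mm and grips with 20 to 120 N. Pads are 22 mm wide; open, the fingers measure 114 mm over their backs; the gripper's body (76 mm by 85 mm) begins 54 mm behind the grasp point. The pads swing forward as they close: fully open they stand 13 mm farther back than shut.
Start: joints at [1.227, 0.052, 1.401, -0, 1.689, -0.07], TCP at [141.938, 505.469, 239.323] pointing down, gripper open.
Joint ranges: [-2.9, 2.9], [-0.91, 2.17], [0.12, 2.37], [-1.06, 4.2], [0.26, 2.73], [-2.93, 2.93]. Speed limits (rad/s): [2.57, 2.57, 3.01, 3.14, 3.14, 3.14].

## Interface

Orientations are given as a rotation vector (axis times angle).
In Python, from workcell import r gives the robot as it stands.
- The arm moves only by the tool apply_moves, never from a script. Its argument "deltas" is a list of rows, each a list of 6 numbers: the shift along the tool's x, y, z in m, then the turn, a rotation vector about the tool's x, y, z in rad. In form: [[x, y, z, wx, wy, wz], ...]. A call has 1 to 20 rows; each row shifts and turns the commanded pose from where the row before left it, along the tool's axes as they then stand; what a row does not reach is not made up. A row lasts 1/10 s, in which the tool goes at most 50 mm and 8.59 degrees, less where a joint would pass 70% of its speed; a pose out of reach is approached as far as the arm can. A call with a gripper value outside its range is refused whole. "hand" is the finger opening in m, from 0 to 0.0854, set as the call begins (left out, the last holds). The fingers move at their own pace and stop on an object; the grip force is fixed at half the most. Time passes only in rows, so rows that do not move let the fingers close. It gives the time, the measured TCP pose, the force and the opening at its end, in the units of the state.
- r.sense(): the state, without advancing time (a new reading comes with each control period).
- r.camera(name): name is "side" or "top" or "wrist"; returns the picture (480x640x3 uint8, red, green, blue); there is no depth.
- r.camera_info(name): a dict with "mtx" (3x3 intrinsics, pixels), "D" ([k1, k2, p1, p2, k3] as OpenCV has them; the pictures are not rectified), "view" (4x4, takes a point from world to camera coordinates). Camera axes: x right, y up, looking along -z (the intrinsics and any distortion apply to the point x, -y, -z); pixel columns grow to the right and rows downward; lengths in mm; the calibration is good to about 2 mm. A picture is of the moment at which its call begins: read the wrist's pose just before it. camera_info takes no time and is no camera call; for the wrist camera it gives the pose at the moment of the call.
- r.finish_job(): hands the job in, once; it reports no verdict.
Trained networks look in the newest picture that a camera, given by its name, has taken for a name from the list of things; names that differ only in an ending like _2 or _b are one class to them, and where a whole thing is asked for, a point or a joint stands for the part that bears it (a point fixed in the world has none). Each returns a list of dicts, best first, with "confidence" (0 to 1); they miss things now and then, are a little off and sometimes report something else, mostly with a low value. They report only what shows in the picture. A call takes as long as a camera call.
- r.search_frame(camera, thing): "bbox" ([left, top, right, bottom] in pixels, round what is visible of it).
- r.trace(camera, thing): "region" (480x640 bool, what is visible of it) and "bbox" ([left, top, right, bottom] in pixels, round what is visible of it).
The state is a dict: "time": time; "joint_pos": joint angles; "qvel": joint speeds; "tau": joint torques, N m; "tcp_pos": TCP position; "eef_rot": TCP orientation; "wrist_force": force on the tool from outside, world axes, zero at the start; "ft_torque": the same for the moment, N m; "finger_gap": opening from 0.0 (shut) to 1.0 (fully open).
Only numpy, scipy, OpenCV 4.12 (cv2) and the standard library are available. Lean on these libraries where they do the work, as an engineer would, in place of code of your own. Each camera call takes 0.05 s, during which the arm holds its last target. There are 200 camera calls.

## Task

The notched aluminium disc on the blue measuring stage stands proud and out of register. Gently turn it with a fingertip, for example by pushing its orange post round, until the notch in the rim is over the stage's brass locating pin (beside the yellow mark on the stage), then press down on the middle of the disc until it is fully home over the pin, flat on the stage. Do not squeeze or lift the disc, and leave everything else on the bench undisturbed.

Things in the scene. Friction and masses are not known exactly. Their poses are not given: they have to be found in the camera images.
- stage: Fixed stage: black foot 176 mm across, 20 mm high; blue drum 160 mm across, its flat top (the seat) 45 mm above the bench. Origin: centre of its underside, on its axis; x points to the locating pin. A 22 mm shaft stands 17 mm above the drum's top in the middle, in a blind bore in the disc's underside (1 mm clearance all round): the disc turns on it both ways without limit.
- pin (a point): Foot of the locating pin, on the drum's top 57 mm from the stage's axis. The brass pin is 8 mm thick and 6.5 mm high with a tapered tip (3 mm across at the top). A yellow radial mark, 16 mm long, lies on the drum just outside it and outside the disc's rim, and so always shows where the pin is.
- disc: Loose aluminium disc, 120 mm across, 18 mm thick, about 0.5 kg, with a flat grey pad on top (80 mm across, 2.5 mm high). Origin: centre of its underside; x points to its notch. It starts level, its underside 8 mm above the drum's top on the friction collar, clearing the pin by 1.5 mm; it stays where it is turned. Home, its underside rests on the drum's top.
- notch (a point): Point on the disc's underside in the notch, 57 mm from the disc's axis: it coincides with pin when the disc is home. The notch is open at the rim, goes right through the thickness, is 12 mm wide and 9 mm deep radially; a short yellow line on the disc's top points at it.
- hub_top (a point): Middle of the flat grey pad on the disc, 20.5 mm above the disc's underside, on its axis: where to press.
- post: Orange post fixed upright on the disc: 14 mm diameter, smooth, 30 mm high, its axis 50 mm from the disc's axis, opposite the notch. Origin: centre of its foot, 18 mm above the disc's underside. Push it sideways, low down, with a fingertip held just above the grey pad; about 1 to 2 N turns the disc.
- post_top (a point): Centre of the top of the orange post.
- collar (a joint): Travel of the dark friction collar under the disc (about 92 mm across, smooth, round the shaft), m: 0 raised (its top 8 mm above the drum), 0.008 pressed flush with the drum. It grips by friction, has no spring and stays where it is left; pressing the disc down takes about 8 N more than the disc's weight.
- specimen: Loose bystander beside the stage; origin at the centre of its underside: blue plastic block 26 mm square with four round studs, 36 mm high.
- pebble: Loose bystander beside the stage; origin at the centre of its underside: grey flat stone, 46 mm across, 16 mm high.
- setting_ring: Loose bystander beside the stage; origin at the centre of its underside: steel ring, 44 mm across, 14 mm high.
- weight: Loose bystander farther off; origin at the centre of its underside: brass knobbed weight, 32 mm across, 48 mm high.
- cleaner: Loose bystander farther off; origin at the centre of its underside: amber bottle with white cap, 44 mm across, 100 mm high.
- driver: Loose bystander farther off; origin at the centre of its underside: screwdriver with red handle lying on the bench, about 200 mm long.
- pin_tray: Loose bystander farther off; origin at the centre of its underside: grey divided tray, 100 by 140 mm, 25 mm high.

How it is judged:
By the outcome, as a careful person would: the job done as asked, in the order asked, and still so for the second after the job is handed in, with the robot touching nothing.
It also fails if it takes over 51 s, if anything falls off the work surface, if the arm or the gripper's body presses on something with over 40 N, if the wrist force passes 120 N, or if a joint passes its speed limit or range.

## Working session

There is one attempt and no reset: what is moved stays moved. The work goes in short steps, Python scripts to look and compute and a tool call to move; the robot and the scene stay as the last step left them, time stands still between calls to the robot, and variables do not carry over. Pictures are saved under pics/ and viewed, about 8 in all and at most 12, crops included, and the job is handed in when it is done.

Besides the shell and the picture viewer there is one more tool, called after ">>>" in YAML: its name, and indented under it one key for each argument. apply_moves: Moves the arm, as the interface text tells. Its arguments: {"type":"object","properties":{"deltas":{"type":"array","items":{"type":"array","items":{"type":"number"}}},"hand":{"type":"number"}},"required":["deltas"]}

```bash
mkdir -p pics
cat > h.py <<'E'
import numpy as np, cv2
from workcell import r
from scipy.spatial.transform import Rotation as R
def ray(cam,uv):
    i=r.camera_info(cam); V=np.array(i["view"])
    p=cv2.undistortPoints(np.array(uv,float).reshape(-1,1,2),np.array(i["mtx"]),np.array(i["D"])).reshape(-1,2)
    d=np.c_[p[:,0],-p[:,1],-np.ones(len(p))]@V[:3,:3]
    return -V[:3,:3].T@V[:3,3],d
def at_z(cam,uv,z):
    c,d=ray(cam,uv); return c+d*((z-c[2])/d[:,2])[:,None]
def proj(cam,P):
    i=r.camera_info(cam); V=np.array(i["view"]); P=np.atleast_2d(P)
    q=P@V[:3,:3].T+V[:3,3]; q=q*[1,-1,-1]
    return cv2.projectPoints(q,np.zeros(3),np.zeros(3),np.array(i["mtx"]),np.array(i["D"]))[0].reshape(-1,2)
def save(im,n): cv2.imwrite("pics/"+n+".png",cv2.cvtColor(im,cv2.COLOR_RGB2BGR))
E
python3 - <<'E'
from h import *
s=r.sense(); print(s)
for c in ["top","side"]:
    save(r.camera(c),c)
    for t in ["disc","post","stage","notch","pin"]:
        try:
            for q in r.search_frame(c,t)[:2]:
                print(c,t,np.round(q["bbox"]),q["confidence"])
        except Exception as e: print(c,t,e)
    print(np.array(r.camera_info(c)["view"]).round(3))
E
```

```text
{'time': 0.0, 'joint_pos': array([ 1.22669614e+00,  5.28084366e-02,  1.40175448e+00,  4.89891871e-07,
        1.68860577e+00, -7.03107103e-02]), 'qvel': array([ 0.0010034 , -0.00088714,  0.00053889,  0.00069303, -0.00070694,
        0.00213147]), 'tau': array([ 3.40079896e-04, -3.81662750e+01, -3.60189271e+01,  1.08193552e-05,
        5.92810495e-03,  6.24970812e-05]), 'tcp_pos': array([141.83222965, 505.1673293 , 238.47222881]), 'eef_rot': array([ 0.21370748,  1.56041576, -0.21613631]), 'wrist_force': array([ 0.45243276, -1.04879069, -0.11110966]), 'ft_torque': array([-0.04437077,  0.038261  ,  0.05467816]), 'finger_gap': 0.9958977987380148}
top stage [327. 224. 398. 294.] 0.79
top notch [329. 222. 398. 292.] 0.49
top pin [326. 222. 396. 289.] 0.84
[[-3.000000e-02 -1.000000e+00  1.000000e-03  1.148900e+01]
 [ 9.890000e-01 -2.900000e-02  1.450000e-01 -5.529620e+02]
 [-1.450000e-01  5.000000e-03  9.890000e-01 -1.139627e+03]
 [ 0.000000e+00  0.000000e+00  0.000000e+00  1.000000e+00]]
side post [309. 278. 316. 294.] 0.65
side stage [269. 274. 355. 335.] 0.8
side pin [269. 273. 354. 335.] 0.86
[[ 8.78000e-01 -4.78000e-01 -7.00000e-03 -4.99619e+02]
 [ 2.78000e-01  5.00000e-01  8.20000e-01 -2.19476e+02]
 [-3.88000e-01 -7.23000e-01  5.72000e-01 -8.38779e+02]
 [ 0.00000e+00  0.00000e+00  0.00000e+00  1.00000e+00]]
```

Run:
```python
from h import *
a=cv2.imread("pics/top.png"); b=cv2.imread("pics/side.png")
ca=cv2.resize(a[180:340,270:450],None,fx=2.2,fy=2.2,interpolation=2)
cb=cv2.resize(b[230:350,230:400],None,fx=2.3,fy=2.3,interpolation=2)
W=800;o=np.zeros((600,800,3),np.uint8)
o[:ca.shape[0],:ca.shape[1]]=ca; o[:cb.shape[0],400:400+cb.shape[1]]=cb[:,:400]
x=cv2.resize(a,(320,240));y=cv2.resize(b,(320,240)); o[360:600,:320]=x; o[360:600,400:720]=y
cv2.imwrite("pics/c1.png",o)
print(at_z("top",[(362.5,259)],45), at_z("side",[(312,280)],95))
```

```text
[[ 494.66914904 -100.32248988   45.        ]] [[ 485.22263017 -133.02959441   95.        ]]
```

View pics/c1.png

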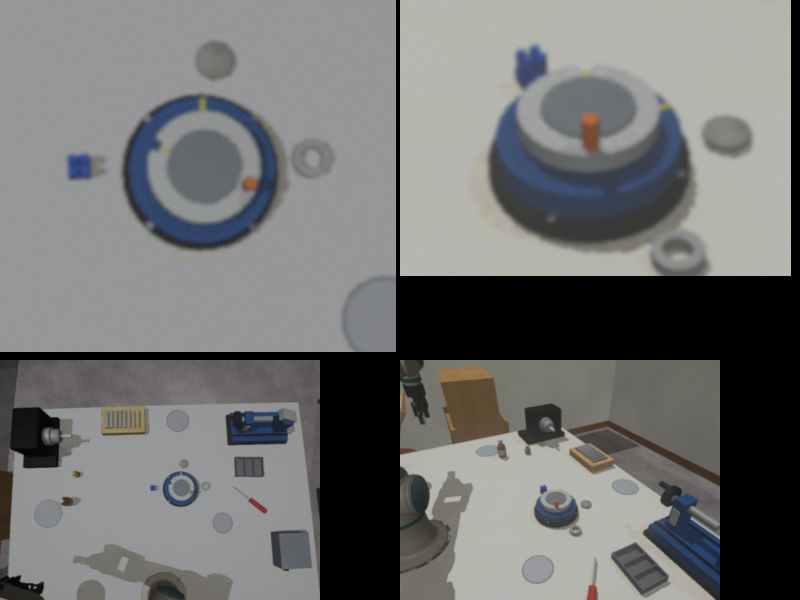

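The top view shows the stage centre near px (361,257), the yellow mark towards +x (px 362,227), the notch on the left (px 340,246) and the post on the right (px 384,263). The disc therefore needs about 70° clockwise. I'll hover over it and look with the wrist camera.

Run:
```python
from h import *
s=r.sense(); T=R.from_rotvec(s["eef_rot"]).as_matrix(); print("T",T.round(3))
V=np.array(r.camera_info("wrist")["view"]); c=-V[:3,:3].T@V[:3,3]
print("cam pos in tool",T.T@(c-s["tcp_pos"]),"look dir in tool",T.T@(-V[2,:3]), "img up", T.T@V[1,:3], r.camera_info("wrist")["mtx"])
def k(x,y): return (270+x/2.2,180+y/2.2)
S=at_z("top",[k(201,170)],30)[0]; print("stage",S)
print("disc",at_z("top",[k(204,165)],73.5)[0],"notch line",at_z("top",[k(166,149)],71)[0],"mark",at_z("top",[k(203,104)],45)[0],"post",at_z("top",[k(249,184)],101)[0])
print("move tool", T.T@(np.array([495-70,-100,260])-s["tcp_pos"]))
```

```text
T [[ 0.     0.27   0.963]
 [ 0.     0.963 -0.27 ]
 [-1.     0.     0.   ]]
cam pos in tool [-134.4606525     0.45288783  -75.92738435] look dir in tool [ 9.54704566e-01 -6.79771982e-04  2.97554583e-01] img up [ 2.97554846e-01  3.24162190e-04 -9.54704671e-01] [[395.5165897    0.         324.51813403]
 [  0.         395.5165897  235.47845616]
 [  0.           0.           1.        ]]
stage [500.42722513 -99.03376872  30.        ]
disc [501.31905927 -98.77133466  73.5       ] notch line [520.03132024 -58.97577883  71.        ] mark [ 571.95085445 -103.00852567   45.        ] post [ 477.18707886 -142.3067593   101.        ]
move tool [ -20.71180096 -506.37550083  436.22580557]
```

>>> apply_moves:
  deltas:
    - [0, -0.012, 0.011, 0, 0, 0]
    - [0, -0.0243, 0.0219, 0, 0, 0]
    - [0, -0.0243, 0.0219, 0, 0, 0]
    - [0, -0.0243, 0.0219, 0, 0, 0]
    - [0, -0.0243, 0.0219, 0, 0, 0]
    - [0, -0.0243, 0.0219, 0, 0, 0]
    - [0, -0.0243, 0.0219, 0, 0, 0]
    - [0, -0.0243, 0.0219, 0, 0, 0]
    - [0, -0.0243, 0.0219, 0, 0, 0]
    - [0, -0.0243, 0.0219, 0, 0, 0]
    - [0, -0.0243, 0.0219, 0, 0, 0]
    - [0, -0.0243, 0.0219, 0, 0, 0]
    - [0, -0.0243, 0.0219, 0, 0, 0]
    - [0, -0.0243, 0.0219, 0, 0, 0]
    - [0, -0.0243, 0.0219, 0, 0, 0]
    - [0, -0.0243, 0.0219, 0, 0, 0]
    - [0, -0.0243, 0.0219, 0, 0, 0]
    - [0, -0.0243, 0.0219, 0, 0, 0]
    - [0, -0.0243, 0.0219, 0, 0, 0]
    - [0, -0.0243, 0.0219, 0, 0, 0]
  hand: 0

```text
time: 2.6
tcp_pos: [425.5, -67.5, 239.4]
eef_rot: [0.215, 1.56, -0.215]
wrist_force: [0.9, 0.4, -0.2]
finger_gap: -0.001
```

>>> apply_moves:
  deltas:
    - [0, -0.012, 0.011, 0, 0, 0]
    - [0, 0, 0, 0, 0, 0]
    - [0, 0, 0, 0, 0, 0]

```text
time: 2.9
tcp_pos: [432.2, -80.0, 239.2]
eef_rot: [0.215, 1.561, -0.215]
wrist_force: [0.3, 1.1, -0.6]
finger_gap: -0.004
```

Run:
```python
from h import *
s=r.sense(); print(s["time"],s["tcp_pos"],s["eef_rot"],s["joint_pos"],s["finger_gap"],s["wrist_force"])
save(r.camera("wrist"),"w1")
np.save("w1v.npy",np.array(r.camera_info("wrist")["view"]))
for t in ["disc","post","stage","notch","post_top","hub_top"]:
    for q in r.search_frame("wrist",t)[:1]: print(t,np.round(q["bbox"]),q["confidence"])
```

```text
2.9 [432.17080932 -80.00872871 239.21298848] [ 0.21546699  1.56058723 -0.21451814] [-2.67445561e-01 -1.93032268e-01  1.63413666e+00  5.36536315e-04
  1.70106457e+00 -1.56429951e+00] -0.0036715131668131904 [ 0.3407206   1.09978127 -0.62418217]
disc [255. 223. 398. 343.] 0.64
post [256. 281. 278. 313.] 0.97
stage [236. 175. 417. 344.] 0.71
notch [254. 221. 396. 340.] 0.92
post_top [256. 282. 273. 311.] 0.8
hub_top [255. 220. 397. 340.] 0.69
```

View pics/w1.png

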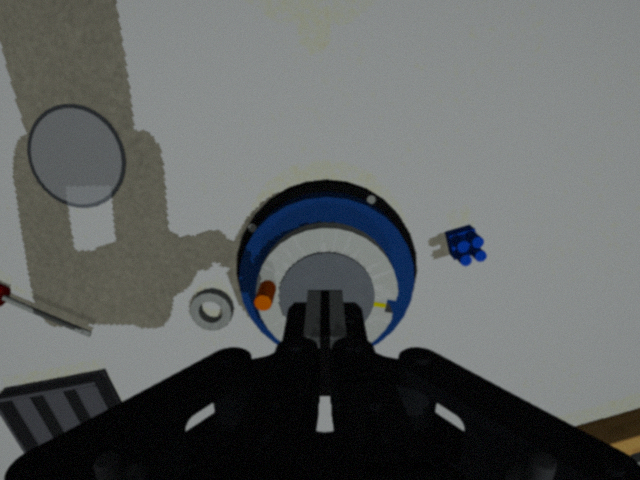

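The wrist image shows the post top near px (263,302), the notch on the right at px (390,306), and the gripper hiding the mark at the bottom. Moving 70 mm along tool z should bring the whole stage into view.

>>> apply_moves:
  deltas:
    - [0, 0, 0.02, 0, 0, 0]
    - [0, 0, 0.03, 0, 0, 0]
    - [0, 0, 0.03, 0, 0, 0]
    - [0, 0, 0.01, 0, 0, 0]
    - [0, 0, 0, 0, 0, 0]
    - [0, 0, 0, 0, 0, 0]

```text
time: 3.85
tcp_pos: [518.5, -104.6, 239.3]
eef_rot: [0.215, 1.561, -0.215]
wrist_force: [-0.5, -0.4, -0.2]
finger_gap: -0.002
```

Run:
```python
from h import *
s=r.sense(); print(s["time"],s["tcp_pos"])
im=r.camera("wrist"); save(im,"w2")
save(cv2.resize(im[60:320,190:470],None,fx=2.3,fy=2.3,interpolation=cv2.INTER_CUBIC),"w2c")
hsv=cv2.cvtColor(im,cv2.COLOR_RGB2HSV)
for n,lo,hi in [("yellow",(22,120,90),(35,255,255)),("orange",(4,150,80),(18,255,255)),("blue",(100,120,40),(130,255,255))]:
    m=cv2.inRange(hsv,lo,hi); k,l,st,c=cv2.connectedComponentsWithStats(m)
    for j in range(1,k):
        if st[j,4]>8: print(n,st[j],c[j].round(1))
    if n=="blue":
        j=1+np.argmax(st[1:,4]); 
for q in r.search_frame("wrist","post")[:1]: print(q)
# predicted outline
C=np.array([500.4,-99,0])
a=np.radians(np.arange(0,360,30))
for R_,z in [(80,45),(60,71),(40,73.5)]:
    print(proj("wrist",C+np.c_[R_*np.cos(a),R_*np.sin(a),0*a+z]).round(0)[::3].tolist())
```

```text
3.85 [ 518.47015185 -104.60029615  239.25890463]
yellow [378 198  14   7  61] [384.4 200.8]
yellow [343 261   7  10  55] [345.9 265.9]
orange [248 177  20  19 297] [257.3 185.9]
orange [603 385  11   8  20] [607.2 387.8]
orange [588 391  12   6  26] [593.4 393.8]
orange [634 393   6   4  10] [636.1 394.2]
orange [574 395   6   7  13] [576.9 398.3]
orange [558 396  18   9  37] [566.6 399.7]
orange [619 396   7   4  12] [621.6 397.7]
orange [599 400  14   7  28] [604.  402.4]
orange [586 402   8   7  20] [589.2 405.4]
orange [552 404   5   9  16] [553.5 407.7]
orange [573 406  10  12  28] [577.  411.4]
orange [553 411   6   5  11] [555.7 413.2]
orange [560 410  14   7  29] [566.2 412.7]
blue [ 233   85  190  188 8954] [328.5 159.7]
blue [457 133  42  35 991] [477.5 149.5]
blue [  0 477   4   3  10] [  1.5 478.2]
{'bbox': [250.7, 170.8, 270.5, 197.9], 'confidence': 0.64}
[[349.0, 269.0], [418.0, 158.0], [297.0, 87.0], [235.0, 209.0]]
[[345.0, 259.0], [400.0, 169.0], [303.0, 112.0], [252.0, 210.0]]
[[338.0, 238.0], [375.0, 176.0], [310.0, 139.0], [275.0, 204.0]]
```

View pics/w2c.png

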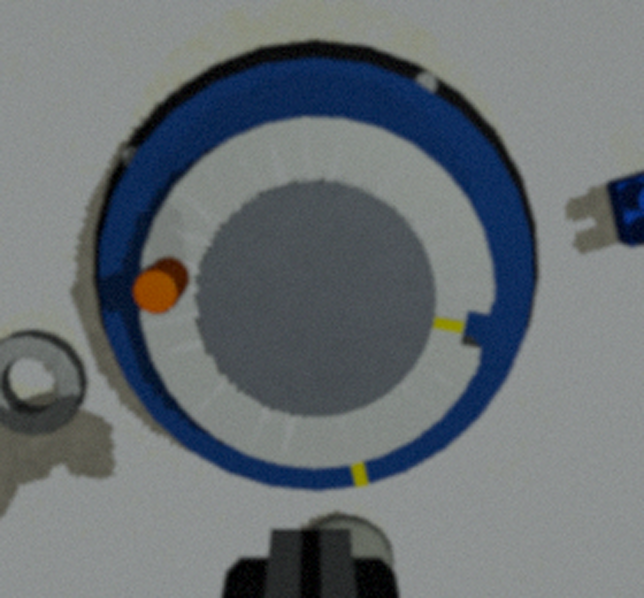

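```bash
cat >> h.py <<'E'
def ang(v): return np.degrees(np.arctan2(v[1],v[0]))
def measure(im,cam="wrist",dz=8,box=(0,0,640,330)):
    hsv=cv2.cvtColor(im,cv2.COLOR_RGB2HSV); out=[]
    m=cv2.inRange(hsv,(22,110,80),(36,255,255)); m[box[3]:]=0; m[:,440:]=0; m[:,:220]=0
    k,l,st,c=cv2.connectedComponentsWithStats(m)
    return [(c[j].round(1),st[j,4]) for j in range(1,k) if st[j,4]>12]
E
python3 - <<'E'
from h import *
C1=at_z("wrist",[(327.4,189.6)],73.5)[0]; C2=at_z("wrist",[(327.8,187)],71)[0]
P=at_z("wrist",[(257.8,187)],101)[0]; N=at_z("wrist",[(384.4,200.8)],71)[0]; M=at_z("wrist",[(346.2,266)],45)[0]
print(C1,C2,P,N,M)
C=(C1+C2)/2
for v in (P,N,M): print(np.linalg.norm((v-C)[:2]),ang(v-C))
print("post-notch axis",ang(N-P), "mark from top-derived stage", ang(M-[500.4,-99,0]))
E
```

```text
[500.61781843 -97.06610806  73.5       ] [499.19801417 -96.33171274  71.        ] [ 480.56460514 -142.14269929  101.        ] [521.65080507 -56.58249778  71.        ] [ 576.89928678 -100.70649806   45.        ]
49.38928664215182 -113.05720251760444
45.62981233863598 61.54253565236173
77.09560225756412 -2.9796951762042814
post-notch axis 64.34957752055587 mark from top-derived stage -1.2779063322465818
```

>>> apply_moves:
  deltas:
    - [0.01, -0.013, 0.0005, 0.076, 0, 0]
    - [0.02, -0.013, 0.0015, 0.076, 0, 0]
    - [0.02, -0.013, 0.0023, 0, 0, 0]
    - [0.02, -0.013, 0.0023, 0, 0, 0]
    - [0.02, 0, 0, 0, 0, 0]
    - [0.02, 0, 0, 0, 0, 0]
    - [0.02, 0, 0, 0, 0, 0]
    - [0.013, 0, 0, 0, 0, 0]
    - [0.01, 0, 0, 0, 0, 0]
    - [0, 0, 0, 0, 0, 0]
    - [0, 0, 0, 0, 0, 0]

```text
time: 5.05
tcp_pos: [506.7, -155.9, 87.1]
eef_rot: [0.334, 1.544, -0.334]
wrist_force: [0.1, 0.0, -0.5]
finger_gap: -0.006
```

Run:
```python
from h import *
s=r.sense(); T=R.from_rotvec(s["eef_rot"]).as_matrix(); print(s["time"],s["tcp_pos"],s["wrist_force"],s["joint_pos"])
print("axis in tool",T.T@(np.array([500,-97.5,86])-s["tcp_pos"]),"post in tool",T.T@(np.array([479.3,-143,86])-s["tcp_pos"]))
save(r.camera("wrist"),"w3")
```

```text
5.05 [ 506.7259774  -155.94396921   87.0541251 ] [ 0.12895535  0.04844125 -0.48097456] [-3.68260110e-01  1.71032187e-01  1.58271457e+00  1.08142213e-04
  1.38680091e+00 -1.51333763e+00]
axis in tool [  1.03112076  50.4489498  -30.2636373 ] post in tool [  1.02275098   0.46158929 -30.32462152]
```

View pics/w3.png

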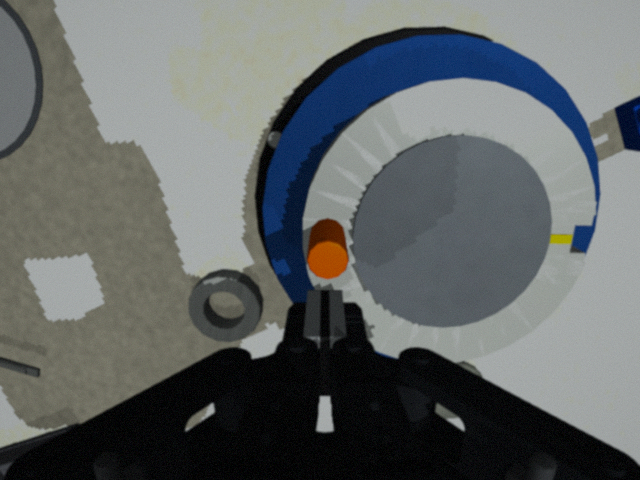

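The finger is straight behind the post, just above the pad. The post is at px (328,245), with the fingertip below it in the image. Next I push along an arc.

>>> apply_moves:
  deltas:
    - [0, 0, -0.005, 0, 0, 0]
    - [0, 0, -0.005, 0, 0, 0]
    - [0, -0.0009, -0.0026, 0.0524, 0, 0]
    - [0, -0.0009, -0.0026, 0.0524, 0, 0]
    - [0, -0.0009, -0.0026, 0.0524, 0, 0]
    - [0, -0.0009, -0.0026, 0.0524, 0, 0]
    - [0, -0.0009, -0.0026, 0.0524, 0, 0]
    - [0, -0.0009, -0.0026, 0.0524, 0, 0]
    - [0, -0.0009, -0.0026, 0.0524, 0, 0]
    - [0, -0.0009, -0.0026, 0.0524, 0, 0]
    - [0, -0.0009, -0.0026, 0.0524, 0, 0]
    - [0, -0.0009, -0.0026, 0.0524, 0, 0]
    - [0, 0, 0, 0, 0, 0]

```text
time: 6.4
tcp_pos: [471.4, -142.8, 86.7]
eef_rot: [0.741, 1.44, -0.741]
wrist_force: [-0.4, 0.1, -0.5]
finger_gap: 0.003
```

Run:
```python
from h import *
s=r.sense(); T=R.from_rotvec(s["eef_rot"]).as_matrix(); print(s["time"],s["tcp_pos"],s["wrist_force"])
print("axis in tool",T.T@(np.array([500,-97.5,86])-s["tcp_pos"]),"y ang",ang(T[:,1]))
im=r.camera("wrist"); save(im,"w4")
hsv=cv2.cvtColor(im,cv2.COLOR_RGB2HSV); m=cv2.inRange(hsv,(22,110,70),(36,255,255))
k,l,st,c=cv2.connectedComponentsWithStats(m)
for j in range(1,k):
    if st[j,4]>25: print(st[j],c[j], at_z("wrist",[c[j]],71)[0],ang(at_z("wrist",[c[j]],71)[0]-[500,-97.5,0]))
```

```text
6.4 [ 471.36665714 -142.82830955   86.72029075] [-0.35367359  0.09389019 -0.47694394]
axis in tool [  0.73223025  49.65457677 -20.22200864] y ang 35.56169975513954
[548 247  22  10 201] [558.6318408  251.69651741] [537.37587131 -68.12974018  71.        ] 38.160547421807635
```

>>> apply_moves:
  deltas:
    - [0, -0.0009, -0.0026, 0.0524, 0, 0]
    - [0, -0.0009, -0.0026, 0.0524, 0, 0]
    - [0, -0.0009, -0.0026, 0.0524, 0, 0]
    - [0, -0.0009, -0.0026, 0.0524, 0, 0]
    - [0, -0.0009, -0.0026, 0.0524, 0, 0]
    - [0, -0.0009, -0.0026, 0.0524, 0, 0]
    - [0, -0.0009, -0.0026, 0.0524, 0, 0]
    - [0, -0.0009, -0.0026, 0.0524, 0, 0]
    - [0, -0.0009, -0.0026, 0.0524, 0, 0]
    - [0, -0.0009, -0.0026, 0.0524, 0, 0]
    - [0, -0.0009, -0.0026, 0.0524, 0, 0]
    - [0, 0, 0, 0, 0, 0]
    - [0, 0, 0, 0, 0, 0]

```text
time: 7.75
tcp_pos: [452.5, -120.0, 86.3]
eef_rot: [1.175, 1.231, -1.174]
wrist_force: [0.2, 0.2, 0.4]
finger_gap: -0.002
```

Run:
```python
from h import *
s=r.sense(); T=R.from_rotvec(s["eef_rot"]).as_matrix(); print(s["time"],s["tcp_pos"],s["wrist_force"],s["joint_pos"][5])
print("axis in tool",T.T@(np.array([500,-97.5,86])-s["tcp_pos"]),"y ang",ang(T[:,1]))
im=r.camera("wrist"); save(im,"w5")
hsv=cv2.cvtColor(im,cv2.COLOR_RGB2HSV); m=cv2.inRange(hsv,(22,110,70),(36,255,255))
k,l,st,c=cv2.connectedComponentsWithStats(m)
for j in range(1,k):
  if st[j,4]>25:
   for z in (71,45): print(st[j],c[j], at_z("wrist",[c[j]],z)[0],ang(at_z("wrist",[c[j]],z)[0]-[500,-97.5,0]))
```

```text
7.75 [ 452.51022792 -119.959988     86.34134925] [0.15820807 0.18878097 0.442501  ] -0.3850384852758259
axis in tool [  0.35227403  48.48871078 -20.21303693] y ang 2.6821283534721445
[548 244  44  14 422] [569.99526066 250.23696682] [552.99342525 -92.13120828  71.        ] 5.784927547437448
[548 244  44  14 422] [569.99526066 250.23696682] [ 571.03873373 -100.52687945   45.        ] -2.439832040207126
```

View pics/w5.png

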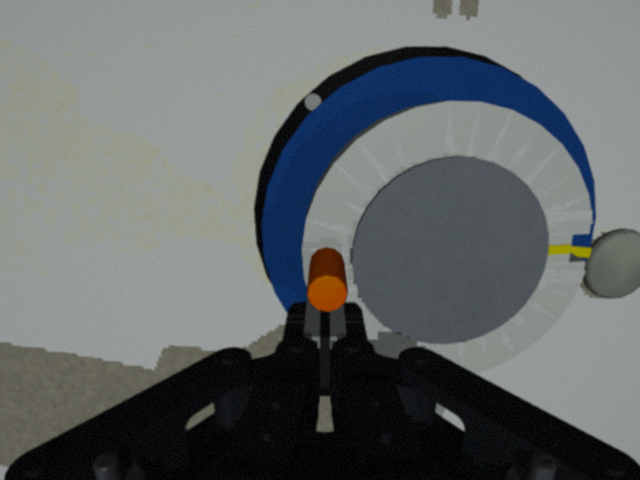

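>>> apply_moves:
  deltas:
    - [0, -0.0007, -0.002, 0.0393, 0, 0]
    - [0, -0.0007, -0.002, 0.0393, 0, 0]
    - [0, 0, 0, 0, 0, 0]
    - [0, 0, 0, 0, 0, 0]

```text
time: 8.2
tcp_pos: [451.0, -116.1, 86.3]
eef_rot: [1.233, 1.194, -1.233]
wrist_force: [1.0, -0.0, 0.3]
finger_gap: 0.003
```

Run:
```python
from h import *
s=r.sense(); T=R.from_rotvec(s["eef_rot"]).as_matrix(); print(s["time"],s["tcp_pos"],s["wrist_force"],"y ang",ang(T[:,1]))
im=r.camera("wrist"); save(im,"w6")
hsv=cv2.cvtColor(im,cv2.COLOR_RGB2HSV); m=cv2.inRange(hsv,(22,110,70),(36,255,255))
m[:,:500]=0; m[330:]=0
ys,xs=np.nonzero(m)
for u in range(xs.min(),xs.max()+1,2):
    v=ys[(xs//2)==(u//2)]
    if len(v):
        p=[(u+.5,v.mean())]; a=at_z("wrist",p,71)[0];b=at_z("wrist",p,45)[0]; C=np.array([500,-97.5,0])
        print(u,v.min(),v.max(),"%.1f %.1f | %.1f %.1f"%(np.linalg.norm((a-C)[:2]),ang(a-C),np.linalg.norm((b-C)[:2]),ang(b-C)))
save(cv2.resize(im[200:300,480:640],None,fx=5,fy=5,interpolation=2),"w6c")
# post axis and pad center
o=cv2.inRange(hsv,(4,150,60),(18,255,255))
```

```text
8.2 [ 451.01589408 -116.08326167   86.26014444] [ 1.04201118 -0.01786572  0.25211749] y ang -1.8480796603665819
548 245 253 43.9 2.7 | 60.1 -7.2
550 245 253 44.8 2.8 | 61.0 -7.0
552 245 253 45.7 2.7 | 62.0 -7.0
554 245 253 46.5 2.6 | 63.1 -6.9
556 245 253 47.4 2.5 | 64.1 -6.8
558 245 253 48.3 2.4 | 65.1 -6.7
560 244 253 49.1 2.5 | 66.1 -6.5
562 244 253 50.0 2.5 | 67.1 -6.4
564 244 253 50.8 2.4 | 68.1 -6.3
566 244 252 51.7 2.6 | 69.1 -6.0
568 244 252 52.6 2.5 | 70.1 -6.0
570 243 249 53.3 3.6 | 70.8 -5.0
572 235 245 54.0 5.9 | 71.2 -2.8
574 235 245 54.9 6.0 | 72.2 -2.6
576 235 245 55.8 5.9 | 73.2 -2.6
578 235 245 56.6 5.7 | 74.3 -2.6
580 235 245 57.5 5.6 | 75.3 -2.6
582 235 245 58.4 5.5 | 76.3 -2.6
584 235 245 59.3 5.4 | 77.4 -2.6
586 235 245 60.1 5.3 | 78.4 -2.6
588 235 245 61.0 5.2 | 79.5 -2.6
590 235 245 61.9 5.1 | 80.5 -2.6
592 235 245 62.8 5.1 | 81.5 -2.5
594 236 240 63.6 5.7 | 82.4 -1.8
```

View pics/w6c.png

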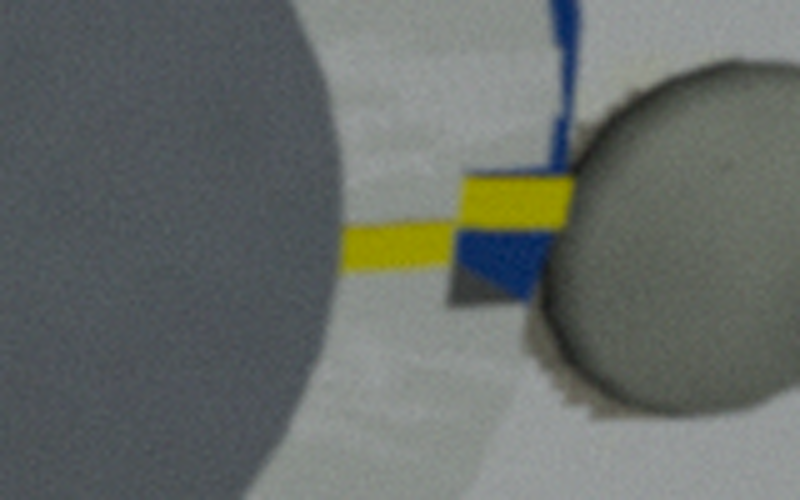

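>>> apply_moves:
  deltas:
    - [0, -0.0008, -0.0022, 0.0436, 0, 0]
    - [0, -0.0008, -0.0022, 0.0436, 0, 0]
    - [0, 0, 0, 0, 0, 0]
    - [0, 0, 0, 0, 0, 0]

```text
time: 8.65
tcp_pos: [449.7, -111.5, 86.3]
eef_rot: [1.297, 1.15, -1.296]
wrist_force: [-0.7, -0.1, -0.4]
finger_gap: -0.001
```

```bash
cat >> h.py <<'E'
def look(C=np.array([500,-97.5,0]),dz=8,lim=(220,640,0,330),name=None):
    s=r.sense(); T=R.from_rotvec(s["eef_rot"]).as_matrix(); print(s["time"],s["tcp_pos"].round(1),s["wrist_force"].round(1),"y ang",ang(T[:,1]).round(2))
    im=r.camera("wrist"); 
    if name: save(im,name)
    hsv=cv2.cvtColor(im,cv2.COLOR_RGB2HSV); m=cv2.inRange(hsv,(22,110,60),(36,255,255))
    m[:,:lim[0]]=0; m[:,lim[1]:]=0; m[:lim[2]]=0; m[lim[3]:]=0
    ys,xs=np.nonzero(m); uv=np.c_[xs,ys]
    a=at_z("wrist",uv,63+dz)-C; b=at_z("wrist",uv,45)-C
    ra=np.hypot(a[:,0],a[:,1]); rb=np.hypot(b[:,0],b[:,1])
    A=a[(ra>43.5)&(ra<50)&(abs(rb-72.5)>0)]; B=b[(rb>73)&(rb<81)]
    A=A[np.hypot(A[:,0],A[:,1])<50]
    print("line",len(A),A.mean(0)+C,ang(A.mean(0)),"mark",len(B),B.mean(0)+C,ang(B.mean(0)))
    return im
E
python3 - <<'E'
from h import *
look(lim=(480,640,180,300),name="w7")
E
```

```text
8.65 [ 449.7 -111.5   86.3] [-0.7 -0.1 -0.4] y ang -6.84
line 134 [546.7476489  -99.28476987  71.        ] -2.1864230942162552 mark 36 [ 580.02437675 -101.46127088   45.        ] -2.833873941942967
```

>>> apply_moves:
  deltas:
    - [0, 0, 0.004, 0, 0, 0]
    - [-0.01, 0, 0.004, 0, 0, 0]
    - [-0.03, 0, 0, 0, 0, 0]
    - [-0.03, 0.012, 0, 0, 0, 0]
    - [-0.03, 0.012, 0, 0, 0, 0]
    - [-0.03, 0.012, 0, 0, 0, 0]
    - [-0.02, 0.012, 0, 0, 0, 0]
    - [0, 0, 0, 0, 0, 0]
    - [0, 0, 0, 0, 0, 0]
    - [0, 0, 0, 0, 0, 0]

```text
time: 9.7
tcp_pos: [495.5, -125.3, 234.9]
eef_rot: [1.297, 1.152, -1.299]
wrist_force: [1.0, 0.3, 0.2]
finger_gap: 0.001
```

Run:
```python
from h import *
im=look(lim=(220,460,60,300),name="w8")
save(cv2.resize(im[60:320,190:470],None,fx=2.3,fy=2.3,interpolation=cv2.INTER_CUBIC),"w8c")
```

```text
9.7 [ 495.5 -125.3  234.9] [1.  0.3 0.2] y ang -6.95
line 45 [546.73979343 -99.15624909  71.        ] -2.02945682514822 mark 58 [ 577.00580096 -100.85624919   45.        ] -2.4956209319184746
```

View pics/w8c.png

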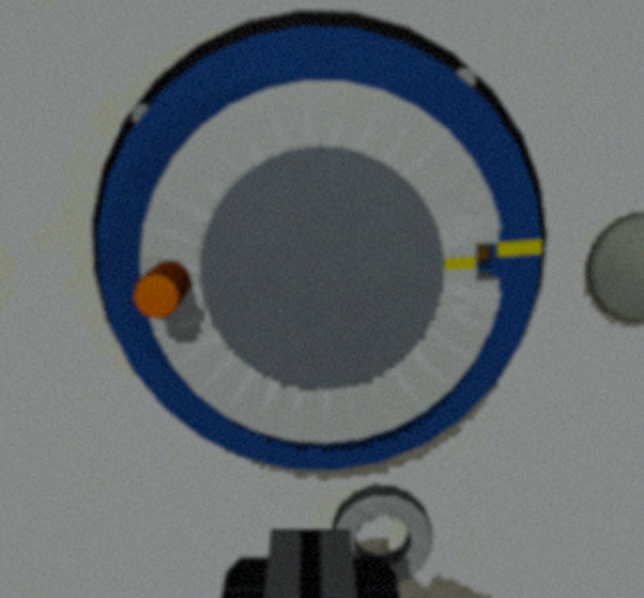

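The pin is visible inside the notch, and the disc and stage marks agree to about 0.5°. I'll compute the pad centre next, then press.

Run:
```python
from h import *
s=r.sense(); T=R.from_rotvec(s["eef_rot"]).as_matrix()
c=at_z("wrist",[(330.4,176.1)],73.5)[0]; print(c)
for C in (c,np.array([500,-97.5,73.5])): print(T.T@(C-s["tcp_pos"]))
```

```text
[503.32219587 -95.15620872  73.5       ]
[161.4069006   4.5735034 -30.6997146]
[161.41294287   1.55935786 -27.97111917]
```

>>> apply_moves:
  deltas:
    - [0, 0.001, -0.01, 0, 0, 0]
    - [0.01, 0.001, -0.01, 0, 0, 0]
    - [0.03, 0.001, -0.009, 0, 0, 0]
    - [0.03, 0, 0, 0, 0, 0]
    - [0.03, 0, 0, 0, 0, 0]
    - [0.025, 0, 0, 0, 0, 0]
    - [0.015, 0, 0, 0, 0, 0]
    - [0.006, 0, 0, 0, 0, 0]
    - [0, 0, 0, 0, 0, 0]
    - [0, 0, 0, 0, 0, 0]

```text
time: 10.75
tcp_pos: [503.2, -96.6, 91.0]
eef_rot: [1.298, 1.149, -1.297]
wrist_force: [0.5, 0.3, -0.1]
finger_gap: -0.001
```

>>> apply_moves:
  deltas:
    - [0.001, 0, 0, 0, 0, 0]
    - [0.001, 0, 0, 0, 0, 0]
    - [0.001, 0, 0, 0, 0, 0]
    - [0.001, 0, 0, 0, 0, 0]
    - [0.001, 0, 0, 0, 0, 0]
    - [0.001, 0, 0, 0, 0, 0]
    - [0, 0, 0, 0, 0, 0]
    - [0, 0, 0, 0, 0, 0]

```text
time: 11.55
tcp_pos: [502.8, -96.9, 84.3]
eef_rot: [1.298, 1.149, -1.298]
wrist_force: [-0.0, -0.4, -0.2]
finger_gap: -0.004
```

>>> apply_moves:
  deltas:
    - [0.001, 0, 0, 0, 0, 0]
    - [0.001, 0, 0, 0, 0, 0]
    - [0.001, 0, 0, 0, 0, 0]
    - [0.001, 0, 0, 0, 0, 0]
    - [0.001, 0, 0, 0, 0, 0]
    - [0, 0, 0, 0, 0, 0]
    - [0, 0, 0, 0, 0, 0]

```text
time: 12.25
tcp_pos: [503.0, -96.9, 80.4]
eef_rot: [1.298, 1.149, -1.298]
wrist_force: [-4.7, 0.8, 6.9]
finger_gap: 0.005
```

>>> apply_moves:
  deltas:
    - [0.001, 0, 0, 0, 0, 0]
    - [0.001, 0, 0, 0, 0, 0]
    - [0.001, 0, 0, 0, 0, 0]
    - [0, 0, 0, 0, 0, 0]
    - [0, 0, 0, 0, 0, 0]

```text
time: 12.75
tcp_pos: [503.0, -96.9, 77.5]
eef_rot: [1.298, 1.149, -1.297]
wrist_force: [-4.2, 0.8, 8.4]
finger_gap: -0.003
```

>>> apply_moves:
  deltas:
    - [0.001, 0, 0, 0, 0, 0]
    - [0.001, 0, 0, 0, 0, 0]
    - [0, 0, 0, 0, 0, 0]
    - [0, 0, 0, 0, 0, 0]

```text
time: 13.15
tcp_pos: [503.0, -97.0, 75.6]
eef_rot: [1.298, 1.149, -1.297]
wrist_force: [-4.1, 0.7, 8.4]
finger_gap: 0.002
```

>>> apply_moves:
  deltas:
    - [0.001, 0, 0, 0, 0, 0]
    - [0.001, 0, 0, 0, 0, 0]
    - [0, 0, 0, 0, 0, 0]
    - [0, 0, 0, 0, 0, 0]

```text
time: 13.55
tcp_pos: [503.0, -97.0, 73.6]
eef_rot: [1.298, 1.149, -1.297]
wrist_force: [-4.7, 0.7, 8.9]
finger_gap: 0.003
```

>>> apply_moves:
  deltas:
    - [0.001, 0, 0, 0, 0, 0]
    - [0, 0, 0, 0, 0, 0]
    - [0, 0, 0, 0, 0, 0]

```text
time: 13.85
tcp_pos: [503.1, -97.0, 73.5]
eef_rot: [1.298, 1.149, -1.297]
wrist_force: [-8.3, 1.9, 15.0]
finger_gap: -0.001
```

>>> apply_moves:
  deltas:
    - [0.001, 0, 0, 0, 0, 0]
    - [0, 0, 0, 0, 0, 0]
    - [0, 0, 0, 0, 0, 0]

```text
time: 14.15
tcp_pos: [503.2, -97.0, 73.5]
eef_rot: [1.298, 1.148, -1.297]
wrist_force: [-11.0, 2.3, 21.7]
finger_gap: 0.003
```

>>> apply_moves:
  deltas:
    - [-0.001, 0, 0, 0, 0, 0]
    - [-0.001, 0, 0, 0, 0, 0]
    - [-0.002, 0, 0, 0, 0, 0]
    - [-0.01, 0, 0, 0, 0, 0]
    - [-0.03, 0, 0, 0, 0, 0]
    - [-0.03, 0, 0, 0, 0, 0]
    - [-0.03, -0.001, 0.009, 0, 0, 0]
    - [-0.03, -0.001, 0.01, 0, 0, 0]
    - [-0.026, -0.001, 0.01, 0, 0, 0]
    - [0, 0, 0, 0, 0, 0]
    - [0, 0, 0, 0, 0, 0]

```text
time: 15.25
tcp_pos: [496.4, -125.4, 230.7]
eef_rot: [1.299, 1.149, -1.297]
wrist_force: [-0.4, -0.2, -0.3]
finger_gap: -0.0
```

Run:
```python
from h import *
im=look(lim=(220,460,60,300),name="w9",dz=0)
o=np.zeros((600,800,3),np.uint8)
c=cv2.resize(im[60:320,190:470],None,fx=1.4,fy=1.4,interpolation=cv2.INTER_CUBIC); o[:c.shape[0],:c.shape[1]]=c
s=r.camera("side"); c=cv2.resize(s[230:350,230:400],None,fx=2.3,fy=2.3,interpolation=2); o[:c.shape[0],405:405+c.shape[1]]=c
t=r.camera("top"); o[365:600,:310]=cv2.resize(t,(310,235)); o[365:600,400:710]=cv2.resize(s,(310,235))
save(o,"c9")
```

```text
15.25 [ 496.4 -125.4  230.7] [-0.4 -0.2 -0.3] y ang -6.96
line 43 [546.72875581 -98.82268834  63.        ] -1.621362012986167 mark 59 [ 576.84777221 -100.28306574   45.        ] -2.0740778654844956
```

View pics/c9.png

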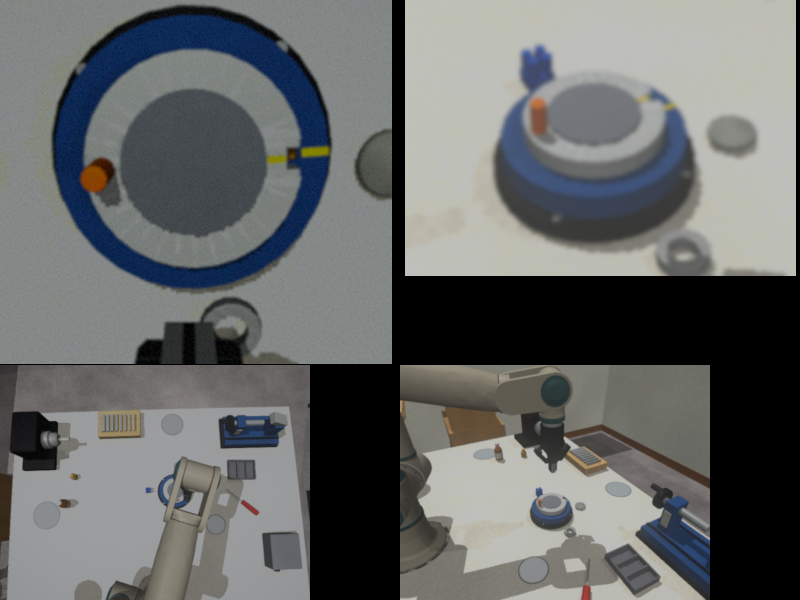

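The disc is home: the pin shows in the notch, it sits level in the side view, and the neighbours have not moved. The robot is clear, so I'm handing the job in.

```bash
python3 -c "
from workcell import r
print(r.finish_job(), r.sense()['time'])"
```

```text
the job is handed in; nothing more can be done
the job is handed in; nothing more can be done
```

The disc is turned into register and pressed home over the pin. I handed the job in at about 15 s of the 51 s allowed.

- **Turning:** I pushed the orange post about 67° clockwise with the closed fingertips, without squeezing or lifting. The disc line and the yellow stage mark then agreed to about 0.5°, and the brass pin was visible in the notch.
- **Pressing:** On the middle of the pad, the disc went down at 8–9 N. It stopped hard at a tool height of 73.5 mm, exactly the height calculated for fully home. The vertical force rose to about 22 N there with no further travel. A sideways force of up to 11 N also showed on the wrist while pressing; its cause was not checked.
- **Last checks:** After backing off, the wrist force was near zero. The wrist and side pictures showed the disc flat with the pin in the notch, the line and mark still within about 0.5°, and the neighbours where they were. The arm hid part of the stage in the last top view.

My estimates of the disc centre differed by up to 3–4 mm between pictures. That was not enough to matter for the pressing point, and no check failed.

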